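Grade tumbling media through a slotted basket

ROBOT

A 6-joint arm with a two-finger parallel gripper is mounted at the origin on a cart in front of the work surface, level with it; the furniture and walls round the work are solid. World frame = base frame: x ahead of the robot, y to its left, z up, the work surface at z = 0. Lengths are in m, angles in rad, forces in N, time in s.
With the tool pointing down it reaches from about 0.25 to 0.775 m from the base axis. Payload 4 kg.
Tool frame: the origin (TCP) lies at the very end of the fingers, on their centre line; the grasp point (between the pads) lies 19 mm behind it; z points along the fingers, y is the direction in which the jaws open and shut (so a half turn about z gives the same grasp; the last joint's range is limited). The gripper opens to 94 mm and grips with 3 to 60 N. Pads are 16 mm wide; open, the fingers measure 119 mm over their backs; the gripper's body (75 mm by 177 mm) begins 78 mm behind the grasp point.
Start: joints at [-1.217, 0.087, 1.371, -0, 1.684, -0.103], TCP at [0.243, -0.494, 0.206] pointing down, gripper open.
Joint ranges: [-3.1, 3.1], [-0.76, 2.03], [0.27, 2.55], [-1.08, 4.22], [0.17, 2.65], [-2.57, 2.57]. Speed limits (rad/s): [2.79, 2.79, 3.14, 3.14, 3.14, 3.14].

INTERFACE

Orientations are given as [roll, pitch, yaw] about the fixed x, y, z axes, in that order (R = Rz(yaw) Ry(pitch) Rx(roll)).
In Python, from bench import robot, snapshot, calibration gives the robot as it stands. The module is installed in compiled form; this text tells all that it offers.
- The arm moves only by the tool servo_tool, never from a script. Its argument "series" is text: rows parted by semicolons, each of 5 numbers parted by spaces: the closure, from -1 (fully open) to 1 (shut), then the shift along the tool's x, y, z in cm, then the turn about the tool's z in rad. A call has 1 to 20 rows; each row is the pose to reach, as a shift and turn from the pose commanded when the call began, along the tool's axes at that moment; what a row does not reach only later rows make up. A row lasts 1/12 s, in which the tool goes at most 41.7 mm and 7.16 degrees, less where a joint would pass 70% of its speed; a pose out of reach is approached as far as the arm can. A call with a gripper value outside its range is refused whole. The fingers move at their own pace and stop on an object; the grip force is fixed at half the most. Time passes only in rows, so rows that repeat a pose let the fingers close. It gives the time, the measured TCP pose, the force and the opening at its end, in the units of the state.
- robot.get_obs(): the state, without advancing time (a new reading comes with each control period).
- snapshot(name): name is "side" or "top"; returns (picture, depth): 384x512x3 uint8, red, green, blue; 384x512 float32, m along the optical axis (not along the pixel's ray), 0 where there is no reading.
- calibration(name): a dict with "fx", "fy", "cx", "cy" (pixels), "rvec" (rotation vector, rad) and "tvec" (3), from world to camera coordinates, as OpenCV has them. Camera axes: x right, y down, z forward; pixel columns grow to the right and rows downward; lengths in m; the calibration is good to about 2 mm. A picture is of the moment at which its call begins. calibration takes no time and is no camera call.
- robot.close_job(): hands the job in, once; it reports no verdict.
The state is a dict: "time": time; "joint_positions": joint angles; "qvel": joint speeds; "joint_torque": joint torques, N m; "tool_pos": TCP position; "ee_rot": TCP orientation; "wrist_force": force on the tool from outside, world axes, zero at the start; "wrist_torque": the same for the moment, N m; "width": finger opening in m.
Only numpy, scipy, OpenCV 4.12 (cv2) and the standard library are available. Lean on these libraries where they do the work, as an engineer would, in place of code of your own. Each camera call takes 0.05 s, during which the arm holds its last target. There are 200 camera calls.

TASK

Grade the resin tumbling balls: take the wooden stirring stick out of its slanted stand and, with the basket hanging in the pan, stir the balls round with it until all four small worn ones have dropped through the slots into the pan. Put the stick back into its stand, all the way down, and lift the basket out by its centre knob and set it down flat inside the blue tray, with the three large balls still in it. Leave the glue bottle, the tape measure and the sanding block where they are.

Things in the scene. Friction and masses are not known exactly. Their poses are not given: they have to be found in the camera images.
- stick: stirring stick, 168 mm long, light wood with a black rubber foot (26 mm diameter, 32 mm high): a round 24 mm dowel for its first 108 mm, then a flat-sided wooden grip with black rubber bands, 24 mm along its own x, 16 mm along its own y, from 108 to 168 mm; origin at the centre of its foot end, own z runs up to the grip; 70 g; starts loose in the stand
- stick_grip (a point): point on the stick's axis in the lower part of its flat-sided grip, 130 mm above the foot; a good place to hold it
- stand: fixed slanted stand: wooden base 110 x 76 x 10 mm with a dark steel tube (inside diameter 38 mm, outside 45 mm, 96 mm deep inside) leaning 35 degrees from vertical towards the stand's own -x (about towards the robot); origin at the centre of the base's underside
- stand_foot (a point): centre of the inner floor of the stand's tube, where the stick's foot rests; up the tube is (-0.574, 0, 0.819) in the stand's frame
- stand_mouth (a point): centre of the tube's open mouth, 96 mm up the tube from stand_foot
- pan: fixed round steel catch pan, outside radius 76 mm, inside radius 73 mm, rim 79 mm high, inner floor 4 mm above its origin; two upright 7 mm locating pins stand beside the rim (89 mm out along its own +x and -x, tops 92 mm high); origin at the centre of its underside
- basket: loose aluminium basket, 0.32 kg, hung in the pan by its flange (radius 84 mm, 45 mm up; ears 95 mm out at its own +x, -x fork round the pan's pins), 34 mm above the pan's origin; origin at the centre of its underside. Ring trough between a hub (radius 31, 22 mm high) and the wall (inside radius 68 mm); dished floor 4 mm up; four radial slots 22 mm wide, hub to wall, along own +x, -x, +y, -y
- basket_knob (a point): middle of the black knob on the basket's centre post, the place to grip it: 26 mm diameter from 62 to 84 mm above the basket's origin, top at 88 mm; this point lies at 74 mm; below it a 12 mm post runs down to the hub
- tray: fixed shallow round blue tray, outside radius 98 mm, inside radius about 92 mm, rim 16 mm high, inner floor 4 mm above its origin; origin at the centre of its underside
- large_1_center (a point): centre of a large dark green resin ball, 32 mm diameter, 24 g; too wide for the slots; in the basket's trough
- large_2_center (a point): centre of a large dark green resin ball, 32 mm diameter, 24 g; too wide for the slots; in the basket's trough
- large_3_center (a point): centre of a large dark green resin ball, 32 mm diameter, 24 g; too wide for the slots; in the basket's trough
- small_1_center (a point): centre of a small cream-white worn resin ball, 18 mm diameter, 10 g; passes through a slot; starts on the basket's floor between slots
- small_2_center (a point): centre of a small cream-white worn resin ball, 18 mm diameter, 10 g; passes through a slot; starts on the basket's floor between slots
- small_3_center (a point): centre of a small cream-white worn resin ball, 18 mm diameter, 10 g; passes through a slot; starts on the basket's floor between slots
- small_4_center (a point): centre of a small cream-white worn resin ball, 18 mm diameter, 10 g; passes through a slot; starts on the basket's floor between slots
- wood_glue: white glue bottle with a green cap, 63 mm diameter, 186 mm tall, a bystander; origin at the centre of its underside
- tape_measure: yellow and black tape measure, 36 x 85 x 60 mm, a bystander; origin at the centre of its underside
- sanding_block: brown sanding block, 61 x 95 x 25 mm, a bystander; origin at the centre of its underside
Mind the look-alikes: they are no part of the job. Leave any pink look-alike of the part that bears large_3_center alone.

How it is judged:
On the way, in this order (a step that is already met when the one before it is completed fails the run):
1. the stick, held by the gripper, is down among the balls in the basket while the basket hangs in the pan (z of stick in the frame of basket below 0.022 m and horizontal distance between stick and basket below 0.068 m and contact force between the fingers and stick above 1 N and z of basket in the frame of pan below 0.038 m and horizontal distance between basket and pan below 0.012 m), for 0.2 s.
2. all four small balls lie in the pan while the basket still hangs in it with all three large balls (z of each of small_1_center, small_2_center, small_3_center, small_4_center in the frame of pan below 0.024 m and horizontal distance between each of small_1_center, small_2_center, small_3_center, small_4_center and pan below 0.078 m and z of basket in the frame of pan below 0.038 m and horizontal distance between basket and pan below 0.012 m and z of large_1_center in the frame of basket between 0 and 0.05 m and horizontal distance between each of large_1_center, large_2_center, large_3_center and basket below 0.07 m and z of large_2_center in the frame of basket between 0 and 0.05 m and z of large_3_center in the frame of basket between 0 and 0.05 m), for 0.1 s.
At the end, for the whole second after the job is handed in: Small balls in the pan (centres under 24 mm above its underside); basket at rest, flat in the tray (origin under 9 mm up and within 30 mm of its centre, tilt under 0.08 rad), all large balls in it; stick in the tube (foot within 22 mm of its floor, grip point within 55 mm of its mouth) (z of each of small_1_center, small_2_center, small_3_center, small_4_center in the frame of pan below 0.024 m and horizontal distance between each of small_1_center, small_2_center, small_3_center, small_4_center and pan below 0.078 m and z of large_1_center in the frame of basket between 0 and 0.05 m and horizontal distance between each of large_1_center, large_2_center, large_3_center and basket below 0.07 m and z of large_2_center in the frame of basket between 0 and 0.05 m and z of large_3_center in the frame of basket between 0 and 0.05 m and distance between stick and stand_foot below 0.022 m and distance between stick_grip and stand_mouth below 0.055 m and z of basket in the frame of tray below 0.009 m and horizontal distance between basket and tray below 0.03 m and angle between basket's own z axis and vertical below 0.08 rad and linear speed of each of basket, stick below 0.02 m/s); the robot touches nothing.
It fails at once if the glue bottle, tape measure or sanding block is moved by more than 30 mm or the bottle is tipped (distance of any of wood_glue, tape_measure, sanding_block from where it was at the start of the episode above 0.03 m or angle between wood_glue's own z axis and vertical above 0.35 rad).
It also fails if it takes over 58 s, if anything falls off the work surface, if the arm or the gripper's body presses on something with over 40 N, if the wrist force passes 120 N, or if a joint passes its speed limit or range.

## Working session

There is one attempt and no reset: what is moved stays moved. The work goes in short steps, Python scripts to look and compute and a tool call to move; the robot and the scene stay as the last step left them, time stands still between calls to the robot, and variables do not carry over. Pictures are saved under pics/ and viewed, about 8 in all and at most 12, crops included, and the job is handed in when it is done.

Besides the shell and the picture viewer there is one more tool, called as name(argument=value, ...), one argument or row to a line, values as JSON. servo_tool: Moves the arm, as the interface text tells. Its arguments: {"type":"object","properties":{"series":{"type":"string"}},"required":["series"]}

```bash
mkdir -p pics
cat > h.py <<'E'
import numpy as np, cv2
from bench import robot, snapshot, calibration
from scipy.spatial.transform import Rotation as R
def cam(n):
    c=calibration(n); K=np.array([[c['fx'],0,c['cx']],[0,c['fy'],c['cy']],[0,0,1]]); Rm=cv2.Rodrigues(np.array(c['rvec'],float))[0]; return K,Rm,np.array(c['tvec'],float).ravel()
def cloud(n,d):
    K,Rm,t=cam(n); v,u=np.mgrid[:384,:512]
    p=np.stack([(u-K[0,2])/K[0,0]*d,(v-K[1,2])/K[1,1]*d,d],-1)
    return (p-t)@Rm
def onplane(n,u,v,z):
    K,Rm,t=cam(n); r=Rm.T@np.array([(u-K[0,2])/K[0,0],(v-K[1,2])/K[1,1],1]); o=-Rm.T@t
    return o+r*(z-o[2])/r[2]
def proj(n,P):
    K,Rm,t=cam(n); q=(np.atleast_2d(P)@Rm.T+t)@K.T; return q[:,:2]/q[:,2:]
def snap(n,f):
    p,d=snapshot(n); cv2.imwrite(f'pics/{f}.png',p[...,::-1]); np.save(f'pics/{f}.npy',d); return p,d
E
python3 - <<'E'
from h import *
a,_=snap('top','t0'); b,_=snap('side','s0')
for n in('top','side'):
    K,Rm,t=cam(n); print(n,K[0,0],-Rm.T@t, Rm[2])
print(robot.get_obs())
E
```

```text
top 394.55901238280035 [ 0.40426514 -0.14543279  0.94987838] [ 0.19363942 -0.03451805 -0.98046534]
side 428.25453475557384 [ 0.36001871 -0.83897099  0.75117257] [ 0.23907433  0.71765568 -0.65407476]
{'time': 0.1, 'joint_positions': array([-1.21708380e+00,  8.78701460e-02,  1.37206425e+00,  2.01020065e-05,
        1.68362523e+00, -1.03119759e-01]), 'qvel': array([ 2.66070004e-04, -9.66408915e-04, -3.45578792e-03,  2.44292475e-03,
        1.99870979e-03, -2.18050238e-07]), 'joint_torque': array([ 2.43407565e-03, -3.41255128e+01, -3.03299546e+01,  7.18633784e-02,
        3.04032303e-02, -1.09226410e-04]), 'tool_pos': array([ 0.24243067, -0.49314091,  0.20444694]), 'ee_rot': array([-3.13963819e+00, -2.22346897e-04,  4.56834310e-01]), 'wrist_force': array([0.3868154 , 0.21297847, 1.06831745]), 'wrist_torque': array([-0.0035738 , -0.03858542, -0.00164191]), 'width': 0.09403970049331627}
```

View pics/t0.png

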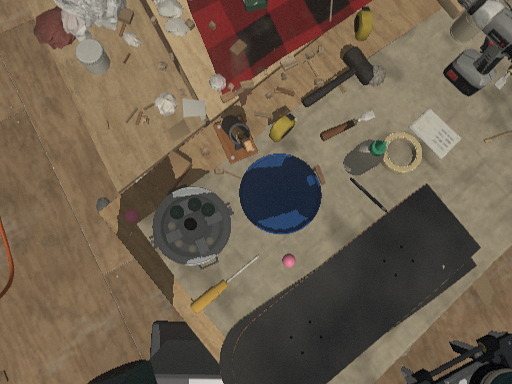

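View pics/s0.png

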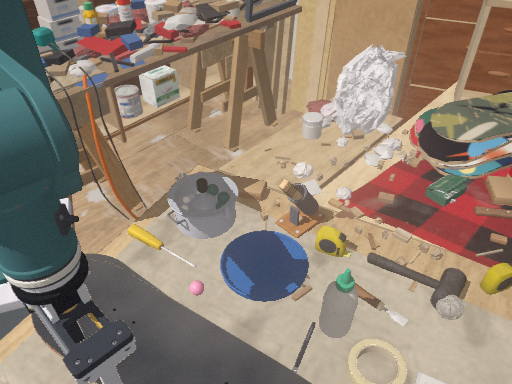

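The top view shows the pan with the basket at about (191,226), the tray at (281,193), the stand and stick at (237,137), the tape at (283,127), the glue at (367,155) and a pink look-alike at (289,261). I'll enlarge the pan and stand and take positions.

Run:
```python
from h import *
a=cv2.imread('pics/t0.png'); b=cv2.imread('pics/s0.png')
c1=cv2.resize(a[100:280,135:335],None,fx=4,fy=4,interpolation=2)[:, :]
c1=cv2.resize(a[105:275,140:300],None,fx=3.5,fy=3.5,interpolation=2)
cv2.imwrite('pics/c_t.png',c1)
cv2.imwrite('pics/c_s.png',cv2.resize(b[160:280,155:335],None,fx=4.4,fy=4.4,interpolation=2))
d=np.load('pics/t0.npy');P=cloud('top',d)
for n,(u,v) in dict(pan=(191,226),tray=(281,193),stand=(237,137),tape=(283,127),glue=(378,147),grip=(245,143),blk=(322,175)).items(): print(n,P[v,u])
e=P[:,:,2]; 
# knob
g=P[205:245,170:215].reshape(-1,3); m=g[:,2]>0.09
print('knob pts',g[m].mean(0),m.sum(),g[m].max(0))
# tray rim: blue pix
hsv=cv2.cvtColor(a,cv2.COLOR_BGR2HSV); M=(hsv[...,0]>100)&(hsv[...,0]<125)&(hsv[...,1]>120)
n,l,s,cc=cv2.connectedComponentsWithStats(M.astype('uint8')); k=1+s[1:,4].argmax(); q=P[l==k]; print('tray',s[k],(q.min(0)+q.max(0))/2,q.min(0),q.max(0))
```

```text
pan [ 0.4742493  -0.04674462  0.12402679]
tray [ 0.57004664 -0.24621706  0.00680584]
stand [ 0.67311779 -0.13609826  0.11605494]
tape [ 0.71886584 -0.24346373  0.06284458]
glue [ 0.64572934 -0.43174316  0.16613751]
grip [ 0.64471273 -0.15356894  0.1658758 ]
blk [ 0.61802858 -0.34713093  0.00722198]
knob pts [ 0.47403524 -0.05262814  0.18952145] 144 [ 0.49359024 -0.03138309  0.94987838]
tray [ 242  154   79   80 3319] [ 0.53506372 -0.24231978  0.47399925] [ 0.40426514 -0.33920677 -0.00187988] [ 0.66586229 -0.14543279  0.94987838]
```

View pics/c_t.png

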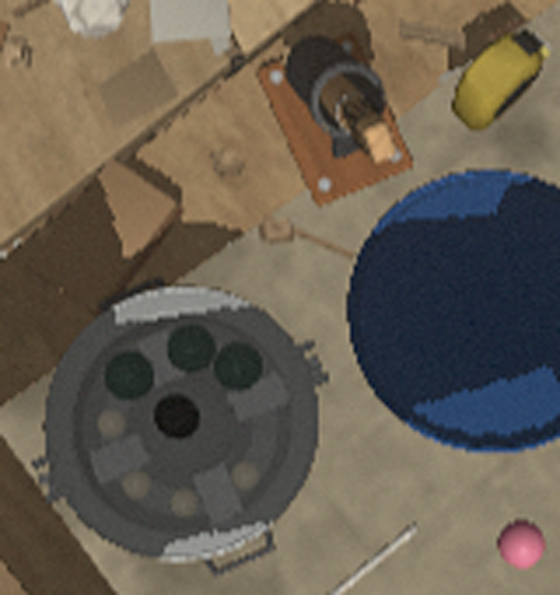

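View pics/c_s.png

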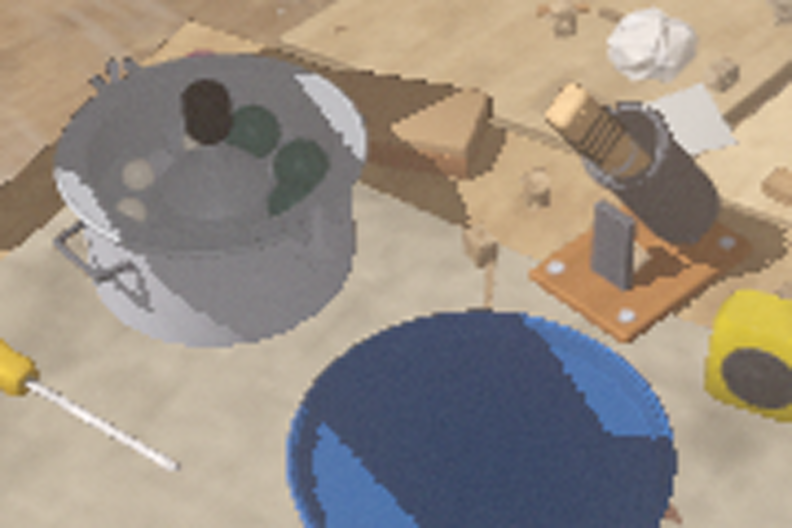

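The crops show three large balls in a group near (129,375), (191,347) and (238,365) in the top crop. The small ones are at (112,423), (137,486), (183,502) and (245,476). The slots are the pale patches, and the ears are at (315,362) and (43,475). The stick leans towards the lower right. Next I'll get precise numbers.

Run:
```python
from h import *
np.set_printoptions(precision=4,suppress=True)
T=lambda x,y,z:onplane('top',140+x/3.5,105+y/3.5,z)
S=lambda x,y,z:onplane('side',155+x/4.4,160+y/4.4,z)
print('base corners top',[T(*c,.01) for c in((258,68),(320,205),(412,163))])
print('base corners side',[S(*c,.01) for c in((528,272),(627,338),(742,238))])
d=np.load('pics/t0.npy');P=cloud('top',d);P[d==0]=np.nan
ds=np.load('pics/s0.npy');Q=cloud('side',ds);Q[ds==0]=np.nan
# rays intersection helper: triangulate top/side
def tri(tp,sp):
    o=[];D=[]
    for f,p in((T,tp),(S,sp)):
        a=f(*p,0.);b=f(*p,.3);o.append(a);D.append((b-a)/np.linalg.norm(b-a))
    A=sum(np.eye(3)-np.outer(x,x) for x in D);b=sum((np.eye(3)-np.outer(x,x))@y for x,y in zip(D,o))
    X=np.linalg.solve(A,b);return X,[np.linalg.norm(np.cross(X-y,x)) for x,y in zip(D,o)]
print('mouth',tri((348,100),(625,145)));print('stick top',tri((383,143),(566,102)))
print('knob top',tri((177,414),(206,90)))
# stick/grip points
for nm,C,(u0,u1,v0,v1) in(('top',P,(225,255,110,155)),('side',Q,(275,330,175,225))):
    g=C[v0:v1,u0:u1].reshape(-1,3);g=g[np.isfinite(g[:,0])]
    for z0,z1 in((.09,.1),(.1,.115),(.115,.13),(.13,.145),(.145,.16),(.16,.2)):
        m=(g[:,2]>z0)&(g[:,2]<z1)&(g[:,0]<.8); print(nm,z0,m.sum(),np.median(g[m],0) if m.any() else '')
# circles: tray rim, pan flange
def fit(g):
    A=np.c_[2*g[:,:2],np.ones(len(g))];x=np.linalg.lstsq(A,(g[:,:2]**2).sum(1),rcond=None)[0];return x[:2],np.sqrt(x[2]+x[0]**2+x[1]**2),len(g)
g=P.reshape(-1,3);
m=(abs(g[:,2]-.079)<.006)&(np.hypot(g[:,0]-.474,g[:,1]+.047)<.1)&(np.hypot(g[:,0]-.474,g[:,1]+.047)>.066);print('pan',fit(g[m]))
print('tray edges',[T(*c,.016) for c in((348,307),(490,170),(490,451))],onplane('top',322,193,.016),onplane('top',240,193,.016))
m=(g[:,2]<.03)&(g[:,2]>.012)&(abs(np.hypot(g[:,0]-.57,g[:,1]+.246)-.095)<.012);print('tray',fit(g[m]))
for n,c in dict(L1=(129,375),L2=(191,347),L3=(238,365)).items(): print(n,T(*c,.034+.02))
for n,c in dict(s1=(112,423),s2=(137,486),s3=(183,502),s4=(245,476)).items(): print(n,T(*c,.034+.013))
for n,c in dict(e1=(315,362),e2=(43,475)).items(): print(n,T(*c,.079))
for n,c in dict(sl1=(258,395),sl2=(120,458),sl3=(218,492)).items(): print(n,T(*c,.038))
for n,c in dict(sup=(340,145)).items(): print(n,T(*c,.03))
```

```text
base corners top [array([ 0.7379, -0.0759,  0.01  ]), array([ 0.639 , -0.1234,  0.01  ]), array([ 0.6716, -0.1872,  0.01  ])]
base corners side [array([ 0.6413, -0.1229,  0.01  ]), array([ 0.6745, -0.1887,  0.01  ]), array([ 0.768, -0.136,  0.01 ])]
mouth (array([ 0.6858, -0.1413,  0.1061]), [np.float64(0.0012521754673619355), np.float64(0.0012521754673620869)])
stick top (array([ 0.6413, -0.1632,  0.1633]), [np.float64(0.0016083675895557947), np.float64(0.001608367589555863)])
knob top (array([ 0.4816, -0.0456,  0.1236]), [np.float64(0.0017124649519855881), np.float64(0.0017124649519855465)])
top 0.09 70 [ 0.6968 -0.1315  0.0961]
top 0.1 111 [ 0.6864 -0.1335  0.1072]
top 0.115 93 [ 0.6954 -0.1374  0.1188]
top 0.13 34 [ 0.6672 -0.1461  0.1372]
top 0.145 55 [ 0.6509 -0.154   0.1552]
top 0.16 65 [ 0.6455 -0.1579  0.1642]
side 0.09 90 [ 0.6866 -0.1503  0.096 ]
side 0.1 107 [ 0.6922 -0.1534  0.1074]
side 0.115 86 [ 0.6803 -0.1506  0.1198]
side 0.13 47 [ 0.6594 -0.1605  0.1373]
side 0.145 67 [ 0.6452 -0.1641  0.1542]
side 0.16 44 [ 0.6462 -0.1606  0.1634]
pan (array([ 0.4799, -0.0437]), np.float64(0.07763367592162985), 1577)
tray edges [array([ 0.5661, -0.1451,  0.016 ]), array([ 0.6667, -0.2418,  0.016 ]), array([ 0.4705, -0.2438,  0.016 ])] [ 0.5714 -0.3448  0.016 ] [ 0.5655 -0.1465  0.016 ]
tray (array([ 0.5694, -0.2428]), np.float64(0.09609276390495224), 734)
L1 [ 0.5106 -0.0048  0.054 ]
L2 [ 0.5301 -0.0438  0.054 ]
L3 [ 0.5191 -0.0748  0.054 ]
s1 [0.48   0.0053 0.047 ]
s2 [ 0.44   -0.0132  0.047 ]
s3 [ 0.4306 -0.0431  0.047 ]
s4 [ 0.4481 -0.082   0.047 ]
e1 [ 0.5192 -0.1253  0.079 ]
e2 [0.444  0.0404 0.079 ]
sl1 [ 0.5017 -0.0876  0.038 ]
sl2 [0.4581 0.0002 0.038 ]
sl3 [ 0.4378 -0.0644  0.038 ]
sup [ 0.6771 -0.1362  0.03  ]
```

```bash
cat >> h.py <<'E'
def rel(p,yaw,o=None):
    o=o or robot.get_obs(); q=np.array(o['tool_pos']); y=o['ee_rot'][2]; d=np.array(p)-q
    c,s=np.cos(y),np.sin(y); t=(y-yaw+np.pi)%(2*np.pi)-np.pi
    return np.round([100*(c*d[0]+s*d[1]),100*(s*d[0]-c*d[1]),-100*d[2],t],2)
E
python3 - <<'E'
from h import *
print(rel((.659,-.1544,.215),.471),rel((.659,-.1544,.119),.471))
E
```

```text
[ 5.233e+01 -1.203e+01 -1.060e+00 -1.000e-02] [ 5.233e+01 -1.203e+01  8.540e+00 -1.000e-02]
```

servo_tool(
  series="-1 3 -0.6 -0.3 0; -1 6.5 -1.4 -0.6 0; -1 10 -2.2 -1 0; -1 13.5 -3 -1 0; -1 17 -3.9 -1 0; -1 20.5 -4.7 -1 0; -1 24 -5.5 -1 0; -1 27.5 -6.3 -1 0; -1 31 -7.1 -1 0; -1 34.5 -7.9 -1 0; -1 38 -8.7 -1 0; -1 41.5 -9.5 -1 0; -1 45 -10.3 -1 0; -1 48 -11 -1 0; -1 50.5 -11.6 -1 0; -1 51.8 -11.9 -1 -0.01; -1 52.3 -12 -1 -0.01; -1 52.3 -12 -1 -0.01",
)

```text
time: 1.6
tool_pos: [0.6591, -0.1549, 0.2146]
ee_rot: [-3.141, 0.001, 0.468]
wrist_force: [-1.3, 0.7, -0.4]
width: 0.0943
```

servo_tool(
  series="-1 0 0 2.5 0; -1 0 0 5 0; -1 0 0 7.5 0; -1 0 0 9 0; -1 0 0 9.5 0; -1 0 0 9.5 0; 1 0 0 9.5 0; 1 0 0 9.5 0; 1 0 0 9.5 0; 1 0 0 9.5 0; 1 0 0 9.5 0; 1 0 0 9.5 0; 1 0 0 9.5 0; 1 0 0 9.5 0",
)

```text
time: 2.77
tool_pos: [0.6591, -0.1552, 0.1205]
ee_rot: [3.141, 0.0, 0.467]
wrist_force: [-0.1, 0.8, -0.1]
width: 0.0437
```

servo_tool(
  series="1 0 0 0 0; 1 0 0 0 0; 1 0 0 0 0; 1 0 0 0 0; 1 0 0 0 0; 1 0 0 0 0; 1 0 0 0 0",
)

```text
time: 3.35
tool_pos: [0.659, -0.1552, 0.1205]
ee_rot: [-3.142, 0.0, 0.467]
wrist_force: [0.0, 0.3, -0.2]
width: 0.0157
```

servo_tool(
  series="1 -0.3 0 -0.4 0; 1 -0.8 0 -1.2 0; 1 -1.5 0 -2.1 0; 1 -2.3 0 -3.3 0; 1 -3.4 0 -4.9 0; 1 -4.6 0 -6.6 0; 1 -5.7 0 -8.2 0; 1 -6.9 0 -9.8 0; 1 -7.5 0 -11 0; 1 -7.5 0 -12 0; 1 -7.5 0 -12.5 0;  1 -7.5 0 -12.5 0",
)

```text
time: 4.35
tool_pos: [0.5926, -0.1892, 0.2474]
ee_rot: [3.139, -0.002, 0.467]
wrist_force: [0.9, 0.1, -0.2]
width: 0.0159
```

Run:
```python
from h import *
a,_=snap('top','t1'); b,_=snap('side','s1')
o=robot.get_obs();print(o['tool_pos'],o['ee_rot'],o['wrist_force'],o['width'])
p=o['tool_pos']+np.array([0,0,.019]); ax=np.array([-.574*np.cos(.467),-.574*np.sin(.467),.819]); f=p-.136*ax
print(p,f)
vis=[]
for n,im in(('top',a),('side',b)):
    q=proj(n,[f,p]); print(q)
    c=q[0].astype(int); u,v=max(c[0]-60,0),max(c[1]-50,0); vis.append(cv2.resize(im[v:v+100,u:u+120,::-1],(480,400))) ;print(u,v)
cv2.imwrite('pics/c1.png',cv2.resize(np.hstack(vis),(800,333)))
```

```text
[ 0.59215665 -0.18870359  0.24474733] [-3.14072917e+00  7.28941688e-04  4.67251931e-01] [ 0.31616615  0.11364819 -1.56934419] 0.016019915109539606
[ 0.59215665 -0.18870359  0.26374733] [ 0.66186178 -0.15355843  0.15236333]
[[245.09619106 137.07318901]
 [264.72570207 155.7030682 ]]
185 87
[[289.82397062 182.83880662]
 [265.97661658 156.33339036]]
229 132
```

View pics/c1.png

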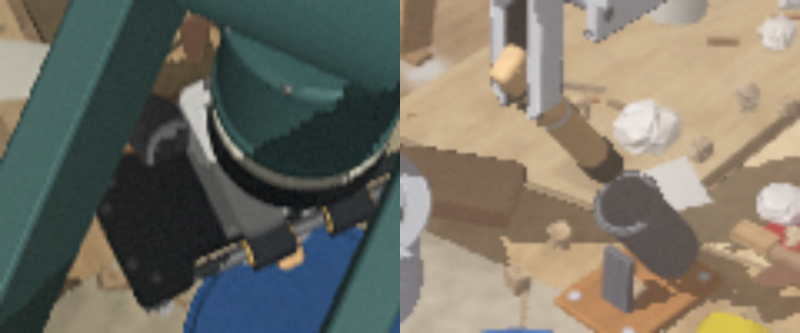

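Run:
```python
from h import *
o=robot.get_obs();p=o['tool_pos']+np.array([0,0,.019])
for L in(.136,.14,.144):
  for a in(35,38,41):
    s,c=np.sin(np.radians(a)),np.cos(np.radians(a)); ax=np.array([-s*np.cos(.467),-s*np.sin(.467),c])
    print(L,a,proj('side',[p-L*ax,p+(.168-L)*ax]).round(1).tolist())
b=cv2.imread('pics/s1.png')[140:195,250:300]; cv2.imwrite('pics/c1b.png',cv2.resize(b,None,fx=10,fy=10,interpolation=2))
```

```text
0.136 35 [[289.8, 182.9], [259.4, 149.0]]
0.136 38 [[291.6, 180.2], [258.9, 149.7]]
0.136 41 [[293.3, 177.5], [258.4, 150.5]]
0.14 35 [[290.4, 183.5], [260.2, 149.9]]
0.14 38 [[292.3, 180.8], [259.8, 150.6]]
0.14 41 [[294.0, 178.1], [259.4, 151.2]]
0.144 35 [[291.0, 184.2], [261.1, 150.9]]
0.144 38 [[292.9, 181.5], [260.7, 151.4]]
0.144 41 [[294.7, 178.6], [260.4, 152.0]]
```

View pics/c1b.png

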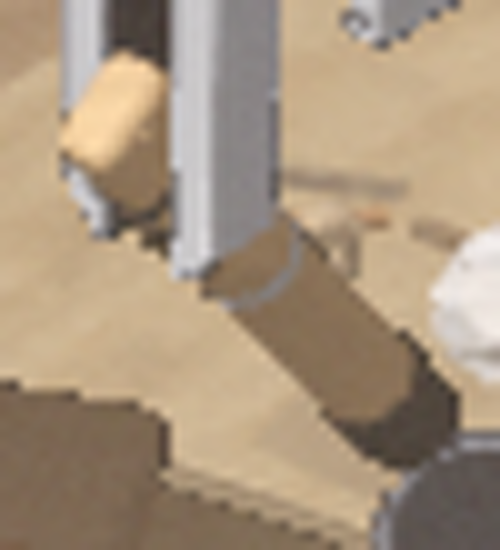

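```bash
cat >> h.py <<'E'
C=np.array([.481,-.044]); D=.085; H=.098
def tcp(phi,z,r=.049,delta=15):   # foot at angle phi(deg), foot z (basket frame) 
    y=np.radians(phi-90+delta); f=np.radians(phi)
    xy=C+r*np.array([np.cos(f),np.sin(f)])-D*np.array([np.cos(y),np.sin(y)])
    return (xy[0],xy[1],.034+z+H),y
def rows(ps,g=1):
    o=robot.get_obs(); print('; '.join(' '.join(f'{v:g}' for v in [g,*rel(*p,o)]) for p in ps))
E
python3 - <<'E'
from h import *
o=robot.get_obs();print(o['tool_pos'])
for z in (.11,.06,.016): print(rel(*tcp(68,z)))
E
```

```text
[ 0.59215665 -0.18870359  0.24474733]
[ -6.79 -25.88   0.27   0.59]
[ -6.79 -25.88   5.27   0.59]
[ -6.79 -25.88   9.67   0.59]
```

servo_tool(
  series="1 -0.3 -1 -0.3 0.03; 1 -0.9 -3 -0.6 0.1; 1 -1.5 -5.5 -1 0.18; 1 -2.1 -8 -1 0.26; 1 -2.8 -10.5 -1 0.34; 1 -3.4 -13 -1 0.4; 1 -4.1 -15.5 -1 0.46; 1 -4.7 -18 -1 0.52; 1 -5.4 -20.5 -1 0.57; 1 -6 -23 -1 0.59; 1 -6.5 -24.8 -0.7 0.59; 1 -6.8 -25.9 0.3 0.59; 1 -6.8 -25.9 1.5 0.59; 1 -6.8 -25.9 2.7 0.59; 1 -6.8 -25.9 3.8 0.59; 1 -6.8 -25.9 4.3 0.59; 1 -6.8 -25.9 4.3 0.59",
)

```text
time: 5.87
tool_pos: [0.414, 0.0113, 0.1998]
ee_rot: [3.141, 0.005, -0.124]
wrist_force: [0.2, -0.3, -0.4]
width: 0.0158
```

Run:
```python
from h import *
a,_=snap('top','t2'); b,_=snap('side','s2')
o=robot.get_obs();print(o['tool_pos'],o['ee_rot'],o['wrist_force'],o['width'])
p=o['tool_pos'];y=o['ee_rot'][2]
f=p+np.array([D*np.cos(y),D*np.sin(y),-H]);print('foot',f,f[:2]-C,proj('side',f),proj('top',f))
cv2.imwrite('pics/c2.png',np.hstack([cv2.resize(a[170:290,140:250,::-1],(400,436)),cv2.resize(b[140:260,150:260,::-1],(400,436))]))
for z in (.06,.04,.03,.022,.016): print(rel(*tcp(68,z)))
```

```text
[0.41501962 0.01121972 0.20207151] [ 3.14138765e+00  8.92285894e-04 -1.24078102e-01] [-1.01516726 -0.53196686 -0.16398919] 0.016011630714216823
foot [0.49936615 0.00070012 0.10407151] [0.01836615 0.04470012] [[204.69451093 174.2998314 ]] [[170.39723134 214.45411834]]
[-0.01 -0.06  1.01 -0.  ]
[-0.01 -0.06  3.01 -0.  ]
[-0.01 -0.06  4.01 -0.  ]
[-0.01 -0.06  4.81 -0.  ]
[-0.01 -0.06  5.41 -0.  ]
```

View pics/c2.png

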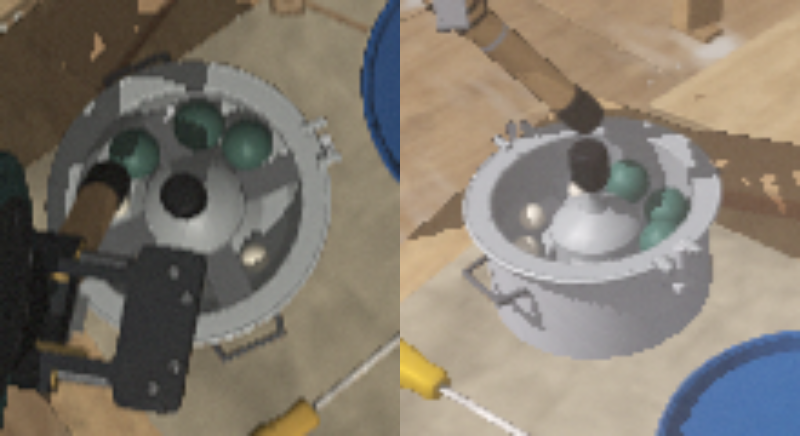

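The foot hangs over the gap between the left large ball and the small one beside it. It is about 4 mm nearer the robot than modelled, so I'll correct D and H and then descend.

```bash
sed -i 's/D=.085; H=.098/D=.081; H=.096/' h.py
python3 - <<'E'
from h import *
for z in (.06,.03,.015): print(rel(*tcp(68,z)))
E
```

```text
[ 0.39 -0.06  1.21 -0.  ]
[ 0.39 -0.06  4.21 -0.  ]
[ 0.39 -0.06  5.71 -0.  ]
```

servo_tool(
  series="1 0.2 0 0.8 0; 1 0.3 0 1.6 0; 1 0.4 0 2.4 0; 1 0.4 0 3.2 0; 1 0.4 0 3.8 0; 1 0.4 0 4.2 0; 1 0.4 0 4.6 0; 1 0.4 0 5 0; 1 0.4 0 5.3 0; 1 0.4 0 5.6 0; 1 0.4 0 5.6 0; 1 0.4 0 5.6 0; 1 0.4 0 5.6 0",
)

```text
time: 7.05
tool_pos: [0.4189, 0.0112, 0.1467]
ee_rot: [3.142, -0.0, -0.123]
wrist_force: [0.1, -0.5, -1.2]
width: 0.0156
```

Run:
```python
from h import *
o=robot.get_obs();print(o['tool_pos'],o['ee_rot'],o['wrist_force'],o['width'])
rows([tcp(f,.016) for f in np.linspace(68,175,20)])
```

```text
[0.41887812 0.01118152 0.14667941] [ 3.14150240e+00 -4.25772956e-04 -1.23212762e-01] [ 0.09846074 -0.52638523 -1.22828238] 0.015605646822885335
1 0.01 -0.01 0.07 -0; 1 -0.42 0.68 0.07 -0.1; 1 -0.78 1.41 0.07 -0.2; 1 -1.07 2.18 0.07 -0.3; 1 -1.28 2.97 0.07 -0.39; 1 -1.41 3.77 0.07 -0.49; 1 -1.47 4.59 0.07 -0.59; 1 -1.44 5.4 0.07 -0.69; 1 -1.33 6.21 0.07 -0.79; 1 -1.14 7.01 0.07 -0.89; 1 -0.88 7.78 0.07 -0.98; 1 -0.54 8.52 0.07 -1.08; 1 -0.13 9.23 0.07 -1.18; 1 0.34 9.89 0.07 -1.28; 1 0.88 10.51 0.07 -1.38; 1 1.48 11.06 0.07 -1.48; 1 2.13 11.56 0.07 -1.57; 1 2.82 11.99 0.07 -1.67; 1 3.56 12.35 0.07 -1.77; 1 4.32 12.63 0.07 -1.87
```

servo_tool(
  series="1 0 0 0.2 0; 1 -0.4 0.7 0.2 -0.1; 1 -0.8 1.4 0.2 -0.2; 1 -1.1 2.2 0.2 -0.3; 1 -1.3 3 0.2 -0.39; 1 -1.4 3.8 0.2 -0.49; 1 -1.5 4.6 0.2 -0.59; 1 -1.4 5.4 0.2 -0.69; 1 -1.3 6.2 0.2 -0.79; 1 -1.1 7 0.2 -0.89; 1 -0.9 7.8 0.2 -0.98; 1 -0.5 8.5 0.2 -1.08; 1 -0.1 9.2 0.2 -1.18; 1 0.3 9.9 0.2 -1.28; 1 0.9 10.5 0.2 -1.38; 1 1.5 11.1 0.2 -1.48; 1 2.1 11.6 0.2 -1.57; 1 2.8 12 0.2 -1.67; 1 3.6 12.4 0.2 -1.77; 1 4.3 12.6 0.2 -1.87",
)

```text
time: 8.72
tool_pos: [0.4465, -0.1197, 0.1445]
ee_rot: [3.141, 0.001, 1.751]
wrist_force: [0.5, 0.1, -0.8]
width: 0.0156
```

Run:
```python
from h import *
o=robot.get_obs();print(o['tool_pos'],o['ee_rot'],o['wrist_force'],o['width'])
rows([tcp(f,.014) for f in np.linspace(180,285,19)])
snap('side','s3'); snap('top','t3')
```

```text
[ 0.44646191 -0.11971334  0.14454725] [3.14120355e+00 5.74629753e-04 1.75127219e+00] [ 0.49437157  0.07891067 -0.79948179] 0.015627081726500406
1 -0.37 0.59 0.05 -0.08; 1 -0.75 1.35 0.05 -0.18; 1 -1.06 2.14 0.05 -0.28; 1 -1.28 2.95 0.05 -0.39; 1 -1.43 3.78 0.05 -0.49; 1 -1.48 4.63 0.05 -0.59; 1 -1.45 5.47 0.05 -0.69; 1 -1.34 6.31 0.05 -0.79; 1 -1.14 7.13 0.05 -0.9; 1 -0.85 7.93 0.05 -1; 1 -0.49 8.69 0.05 -1.1; 1 -0.05 9.42 0.05 -1.2; 1 0.46 10.09 0.05 -1.3; 1 1.03 10.71 0.05 -1.4; 1 1.67 11.27 0.05 -1.51; 1 2.36 11.76 0.05 -1.61; 1 3.09 12.18 0.05 -1.71; 1 3.87 12.52 0.05 -1.81; 1 4.67 12.78 0.05 -1.91
```

servo_tool(
  series="1 -0.4 0.6 0 -0.08; 1 -0.8 1.4 0 -0.18; 1 -1.1 2.1 0 -0.28; 1 -1.3 3 0 -0.39; 1 -1.4 3.8 0 -0.49; 1 -1.5 4.6 0 -0.59; 1 -1.5 5.5 0 -0.69; 1 -1.3 6.3 0 -0.79; 1 -1.1 7.1 0 -0.9; 1 -0.9 7.9 0 -1; 1 -0.5 8.7 0 -1.1; 1 -0.1 9.4 0 -1.2; 1 0.5 10.1 0 -1.3; 1 1 10.7 0 -1.4; 1 1.7 11.3 0 -1.51; 1 2.4 11.8 0 -1.61; 1 3.1 12.2 0 -1.71; 1 3.9 12.5 0 -1.81; 1 4.7 12.8 0 -1.91; 1 4.7 12.8 0 -1.91",
)

```text
time: 10.48
tool_pos: [0.5636, -0.049, 0.1445]
ee_rot: [3.141, 0.0, -2.625]
wrist_force: [0.2, 0.7, -0.7]
width: 0.0161
```

Run:
```python
from h import *
o=robot.get_obs();print(o['tool_pos'],o['ee_rot'],o['wrist_force'],o['width'])
b,_=snap('side','s4'); a,_=snap('top','t4')
cv2.imwrite('pics/c4.png',np.hstack([cv2.resize(a[170:290,140:250,::-1],(400,436)),cv2.resize(b[140:260,150:260,::-1],(400,436))]))
```

```text
[ 0.56360533 -0.04895295  0.14451018] [ 3.14091532e+00  3.05537890e-04 -2.62541848e+00] [ 0.18466264  0.69280104 -0.72647054] 0.01605798644322569
```

View pics/c4.png

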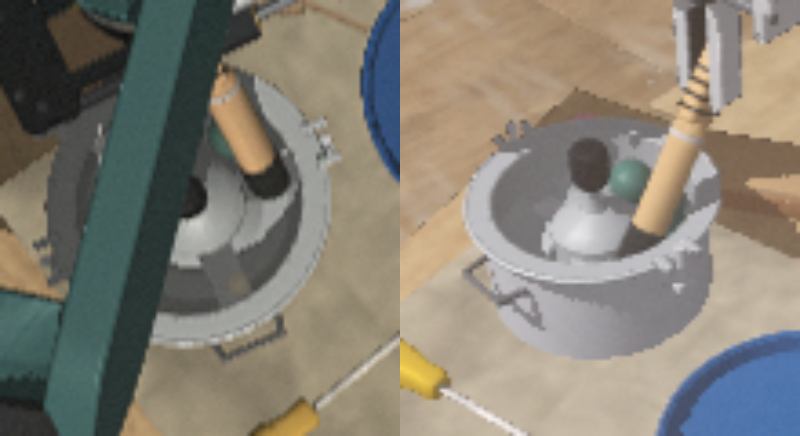

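The visible trough is clear of small balls. I'll lift the stick out, carry it back towards the stand, and check the basket from there.

servo_tool(
  series="1 0 0 -0.7 0; 1 0 0 -2 0; 1 0 0 -4 0; 1 0 0 -6 0; 1 0 0 -8 0; 1 0 0 -10 0; 1 0 0 -11.5 0; 1 0 0 -12.2 0.06; 1 0 0 -12.2 0.16; 1 0 0 -12.2 0.28; 1 0 0 -12.2 0.4; 1 0 0 -12.2 0.52; 1 0 0 -12.2 0.64; 1 0 0 -12.2 0.76; 1 0 0 -12.2 0.88; 1 0 0 -12.2 1; 1 0 0 -12.2 1.12; 1 0 0 -12.2 1.24",
)

```text
time: 12.08
tool_pos: [0.5636, -0.0511, 0.2671]
ee_rot: [3.142, 0.001, 2.408]
wrist_force: [0.5, -0.6, -0.3]
width: 0.0156
```

Run:
```python
from h import *
o=robot.get_obs();print(o['tool_pos'],o['ee_rot'],o['wrist_force'],o['width'])
print(rel((.5926,-.189,.265),.467))
```

```text
[ 0.56359341 -0.05113099  0.26712582] [3.14152958e+00 7.08222191e-04 2.40757805e+00] [ 0.46646526 -0.63808496 -0.31694737] 0.015642557946167437
[-11.39  -8.29   0.21   1.94]
```

servo_tool(
  series="1 -0.4 -0.3 0 0.12; 1 -1 -0.7 0 0.24; 1 -1.8 -1.3 0 0.36; 1 -2.5 -1.8 0 0.48; 1 -3.2 -2.4 0 0.6; 1 -4 -2.9 0 0.72; 1 -4.7 -3.4 0 0.84; 1 -5.4 -4 0 0.96; 1 -6.2 -4.5 0 1.08; 1 -6.9 -5 0 1.2; 1 -7.7 -5.6 0 1.32; 1 -8.4 -6.1 0 1.44; 1 -9.1 -6.6 0 1.56; 1 -9.9 -7.2 0 1.68; 1 -10.6 -7.7 0 1.8; 1 -11.2 -8.1 0 1.9; 1 -11.4 -8.3 0 1.94; 1 -11.4 -8.3 0 1.94",
)

```text
time: 13.58
tool_pos: [0.5938, -0.1896, 0.2668]
ee_rot: [3.141, 0.0, 0.472]
wrist_force: [-0.8, -0.8, -0.4]
width: 0.016
```

Run:
```python
from h import *
o=robot.get_obs();print(o['tool_pos'],o['ee_rot'],o['wrist_force'],o['width'])
b,_=snap('side','s5'); a,_=snap('top','t5')
cv2.imwrite('pics/c5.png',np.vstack([np.hstack([cv2.resize(a[170:280,140:240,::-1],(400,440)),cv2.resize(b[150:250,150:250,::-1],(400,440))]),]))
cv2.imwrite('pics/c5b.png',cv2.resize(b[130:230,245:345,::-1],(600,600),interpolation=2))
```

```text
[ 0.59375747 -0.18958464  0.26675708] [3.14113625e+00 3.04797728e-04 4.72342960e-01] [-0.78843503 -0.83506924 -0.38423569] 0.015950538592497676
```

View pics/c5.png

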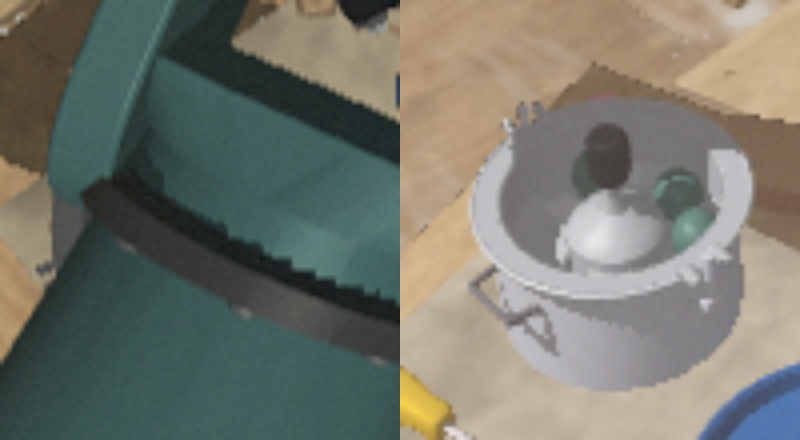

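View pics/c5b.png

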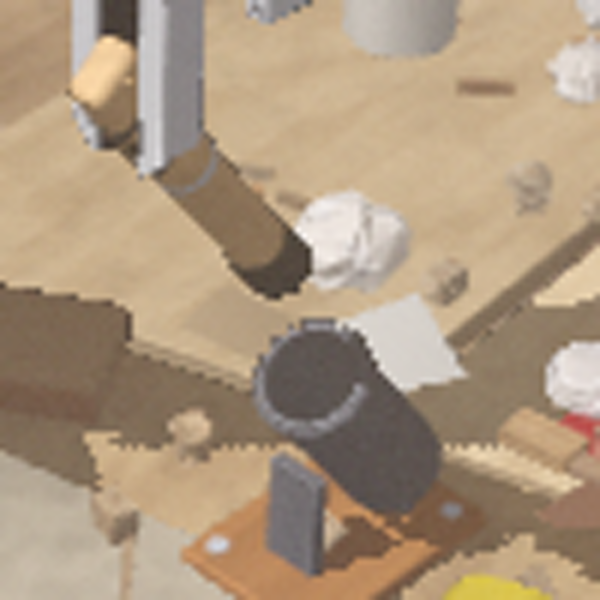

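Side view: the three large balls remain at about (585,170), (680,190) and (690,230), and no small ones show. The near side of the trough is hidden, so I'll check it from the top later. The stick still leans in line with the tube. Now to insert it.

Run:
```python
from h import *
c,s=np.cos(.467),np.sin(.467)
for d in (.125,.1,.06,.003):
    k=.574*d-.003; print(d,rel((.659-k*c,-.1552-k*s,.1205+.819*d+.0025),.467))
```

```text
0.125 [ 0.45 -0.05  4.15  0.01]
0.1 [ 1.88 -0.03  6.19  0.01]
0.06 [ 4.18 -0.01  9.47  0.01]
0.003 [7.450e+00 2.000e-02 1.414e+01 1.000e-02]
```

servo_tool(
  series="1 0.2 0 0.8 0.01; 1 0.4 0 2 0.01; 1 0.5 0 3.2 0.01; 1 0.5 0 4.1 0.01; 1 0.5 0 4.2 0.01; 1 0.9 0 4.8 0.01; 1 1.4 0 5.5 0.01; 1 1.9 0 6.2 0.01; 1 2.4 0 6.9 0.01; 1 2.9 0 7.6 0.01; 1 2.9 0 7.6 0.01",
)

```text
time: 14.6
tool_pos: [0.6199, -0.1738, 0.1878]
ee_rot: [-3.139, 0.002, 0.468]
wrist_force: [-0.3, -0.1, -1.3]
width: 0.0157
```

servo_tool(
  series="1 0.4 0 0.6 0; 1 0.9 0 1.3 0; 1 1.4 0 2 0; 1 1.9 0 2.7 0; 1 2.4 0 3.4 0; 1 2.9 0 4.1 0; 1 3.4 0 4.9 0; 1 3.9 0 5.6 0; 1 4.3 0 6.1 0; 1 4.5 0 6.4 0; 1 4.5 0 6.4 0; 1 4.5 0 6.4 0",
)

```text
time: 15.6
tool_pos: [0.66, -0.1546, 0.1264]
ee_rot: [3.142, 0.0, 0.467]
wrist_force: [0.8, 0.2, -1.5]
width: 0.016
```

servo_tool(
  series="1 0 0 0.2 0; 1 0 0 0.4 0; 0.3 0 0 0.4 0; 0 0 0 0.4 0; -0.3 0 0 0.4 0; -0.6 0 0 0.4 0; -1 0 0 0.4 0; -1 0 0 0.4 0; -1 0 0 0.4 0; -1 0 0 0.4 0; -1 0 0 0.4 0; -1 0 0 0.4 0; -1 0 0 0.4 0; -1 0 0 0.4 0",
)

```text
time: 16.77
tool_pos: [0.66, -0.1546, 0.1225]
ee_rot: [3.142, 0.0, 0.467]
wrist_force: [-0.8, 0.2, -0.0]
width: 0.092
```

servo_tool(
  series="-1 0 0 -2 0; -1 0 0 -5 0; -1 0 0 -8 0; -1 0 0 -11 0; -1 -1 0.4 -12 0; -1 -4 1.6 -12 0; -1 -7 2.9 -12 0; -1 -10.5 4.3 -12 0; -1 -14 5.8 -12 0; -1 -17.5 7.3 -12 0; -1 -21 8.7 -12 0; -1 -24.5 10.2 -12 0; -1 -28 11.6 -12 0; -1 -29.8 12.4 -12 0; -1 -29.8 12.4 -12 0",
)

```text
time: 18.02
tool_pos: [0.4457, -0.4029, 0.2411]
ee_rot: [-3.141, 0.003, 0.46]
wrist_force: [0.2, 0.5, -0.8]
width: 0.0939
```

Run:
```python
from h import *
o=robot.get_obs();print(o['tool_pos'],o['ee_rot'],o['time'])
b,_=snap('side','s6'); a,_=snap('top','t6')
cv2.imwrite('pics/c6.png',np.hstack([cv2.resize(a[105:275,140:300,::-1],(560,595),interpolation=2),np.vstack([cv2.resize(b[160:240,265:325,::-1],(240,320),interpolation=2),np.zeros((275,240,3),'uint8')])]))
```

```text
[ 0.44565225 -0.40290632  0.24114404] [-3.14065620e+00  2.58920110e-03  4.60149917e-01] 18.0167
```

View pics/c6.png

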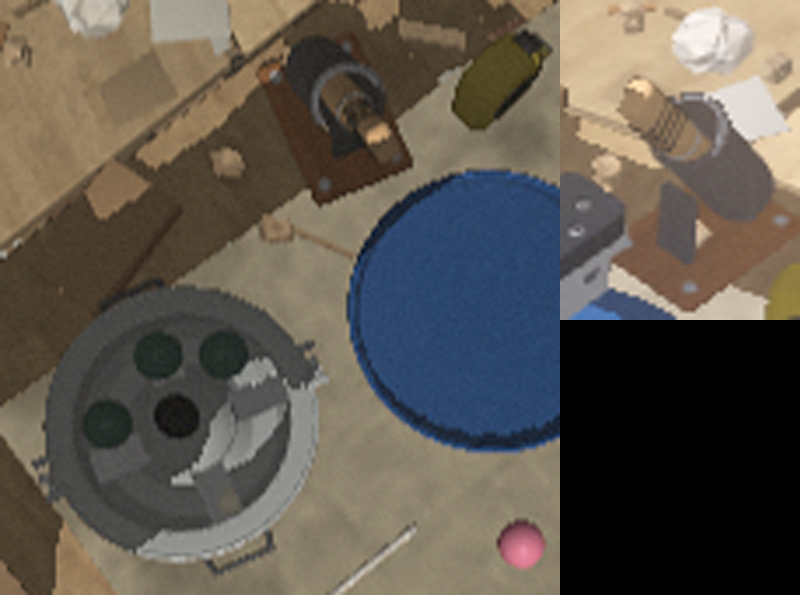

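The top view shows only the three large balls in the trough, at (158,353), (223,353) and (107,423). One small ball is visible through a slot below, at (228,500). The stick is seated as at the start. Now the knob.

Run:
```python
from h import *
d=np.load('pics/t6.npy');P=cloud('top',d)[210:240,175:205].reshape(-1,3);m=(P[:,2]>.112)&(P[:,2]<.14);k=P[m];print(m.sum(),np.median(k,0),(k.min(0)+k.max(0))/2)
print(rel((.481,-.045,.2),.467),rel((.481,-.045,.089),.467))
```

```text
122 [ 0.48056326 -0.0438325   0.12220354] [ 0.48096267 -0.04334672  0.11962128]
[ 18.79 -30.27   4.15  -0.  ] [ 18.79 -30.27  15.25  -0.  ]
```

servo_tool(
  series="-1 0.6 -1 0 0; -1 1.9 -3 0.5 0; -1 3.7 -6 1 0; -1 5.6 -9 1.5 0; -1 7.4 -12 2 0; -1 9.3 -15 2.5 0; -1 11.2 -18 3 0; -1 13 -21 3.5 0; -1 14.9 -24 4 0; -1 16.8 -27 4 0; -1 18.1 -29.3 4 0; -1 18.8 -30.3 4.2 0; -1 18.8 -30.3 6 0; -1 18.8 -30.3 8.5 0; -1 18.8 -30.3 11 0; -1 18.8 -30.3 13 0; -1 18.8 -30.3 14.5 0; -1 18.8 -30.3 15.2 0; -1 18.8 -30.3 15.2 0",
)

```text
time: 19.7
tool_pos: [0.4795, -0.0423, 0.0885]
ee_rot: [-3.139, 0.003, 0.469]
wrist_force: [-0.6, 0.3, 0.5]
width: 0.0941
```

servo_tool(
  series="1 0 0 0 0; 1 0 0 0 0; 1 0 0 0 0; 1 0 0 0 0; 1 0 0 0 0; 1 0 0 0 0; 1 0 0 0 0; 1 0 0 0 0; 1 0 0 0 0; 1 0 0 0 0; 1 0 0 0 0; 1 0 0 0 0; 1 0 0 0 0",
)

```text
time: 20.78
tool_pos: [0.4808, -0.0435, 0.0904]
ee_rot: [-3.14, 0.0, 0.467]
wrist_force: [-1.8, 3.8, 0.7]
width: 0.0247
```

servo_tool(
  series="1 0 0 -0.2 0; 1 0 0 -0.6 0; 1 0 0 -1.2 0; 1 0 0 -2 0; 1 0 0 -2.8 0; 1 0 0 -3.6 0; 1 0 0 -4.4 0; 1 0 0 -5.2 0; 1 0 0 -6 0; 1 0 0 -6.8 0; 1 0 0 -7.6 0; 1 0 0 -8.1 0; 1 0 0 -8.3 0; 1 0 0 -8.3 0",
)

```text
time: 21.95
tool_pos: [0.4816, -0.0444, 0.1742]
ee_rot: [3.141, -0.001, 0.467]
wrist_force: [0.6, 0.8, -4.3]
width: 0.025
```

Run:
```python
from h import *
o=robot.get_obs();print(o['tool_pos'],o['ee_rot'],o['wrist_force'],o['width'])
print(rel((.565,-.249,.173),.467),rel((.565,-.249,.059),.467))
```

```text
[ 0.48159069 -0.04438231  0.17423261] [ 3.14061448e+00 -1.01881653e-03  4.66761328e-01] [ 0.56793122  0.78308874 -4.30586621] 0.024968278148177266
[-1.76 22.03  0.12 -0.  ] [-1.76 22.03 11.52 -0.  ]
```

servo_tool(
  series="1 0 0.2 0 0; 1 -0.1 0.7 0 0; 1 -0.1 1.5 0 0; 1 -0.2 2.6 0 0; 1 -0.3 3.9 0 0; 1 -0.4 5.4 0 0; 1 -0.6 7 0 0; 1 -0.7 8.6 0 0; 1 -0.8 10.2 0 0; 1 -0.9 11.8 0 0; 1 -1.1 13.4 0 0; 1 -1.2 15 0 0; 1 -1.3 16.6 0 0; 1 -1.5 18.1 0 0; 1 -1.6 19.5 0 0; 1 -1.7 20.6 0 0; 1 -1.8 21.4 0 0; 1 -1.8 21.8 0 0; 1 -1.8 22 0 0; 1 -1.8 22 0 0",
)

```text
time: 23.62
tool_pos: [0.5642, -0.2489, 0.1734]
ee_rot: [-3.141, 0.0, 0.467]
wrist_force: [-0.3, 0.5, -4.7]
width: 0.0251
```

servo_tool(
  series="1 0 0 0.4 0; 1 0 0 1.2 0; 1 0 0 2.2 0; 1 0 0 3.4 0; 1 0 0 4.6 0; 1 0 0 5.8 0; 1 0 0 7 0; 1 0 0 8.2 0; 1 0 0 9.2 0; 1 0 0 10 0; 1 0 0 10.5 0; 1 0 0 10.8 0; 1 0 0 11 0; 1 0 0 11.1 0; 1 0 0 11.1 0",
)

```text
time: 24.87
tool_pos: [0.5645, -0.249, 0.0629]
ee_rot: [3.141, -0.001, 0.467]
wrist_force: [0.3, -0.2, -4.6]
width: 0.025
```

servo_tool(
  series="1 0 0 0.1 0; 1 0 0 0.2 0; 1 0 0 0.25 0; 1 0 0 0.3 0; 1 0 0 0.3 0; 1 0 0 0.3 0",
)

```text
time: 25.37
tool_pos: [0.5645, -0.2492, 0.0604]
ee_rot: [3.14, -0.001, 0.467]
wrist_force: [-0.3, -0.6, -0.1]
width: 0.0253
```

Wrist force has dropped from −4.6 to about 0 N, so the basket is resting on the tray. I'll release it and rise.

servo_tool(
  series="0.2 0 0 0 0; -0.2 0 0 0 0; -0.6 0 0 0 0; -1 0 0 0 0; -1 0 0 0 0; -1 0 0 0 0; -1 0 0 0 0; -1 0 0 0 0; -1 0 0 0 0; -1 0 0 0 0; -1 0 0 0 0",
)

```text
time: 26.28
tool_pos: [0.5642, -0.2488, 0.0595]
ee_rot: [3.141, -0.0, 0.467]
wrist_force: [0.4, 0.5, 0.7]
width: 0.0927
```

servo_tool(
  series="-1 0 0 -1 0; -1 0 0 -3 0; -1 0 0 -6 0; -1 0 0 -9 0; -1 0 0 -12 0; -1 0 0 -15 0; -1 -2 0.5 -17 0; -1 -5 1.5 -17 0; -1 -8.5 2.7 -17 0; -1 -12 4 -17 0; -1 -15.5 5.3 -17 0; -1 -19 6.5 -17 0; -1 -22.5 8 -17 0; -1 -25 9.5 -17 0; -1 -27 10 -17 0; -1 -27 10 -17 0; -1 -27 10 -17 0",
)

```text
time: 27.7
tool_pos: [0.3674, -0.4602, 0.2301]
ee_rot: [3.141, -0.001, 0.465]
wrist_force: [1.0, -0.1, -0.3]
width: 0.0939
```

Run:
```python
from h import *
o=robot.get_obs();print(o['tool_pos'],o['time'],o['wrist_force'],o['width'])
b,_=snap('side','s7'); a,d=snap('top','t7')
P=cloud('top',d);P[d==0]=np.nan;g=P.reshape(-1,3);r=np.hypot(g[:,0]-.5645,g[:,1]+.249)
k=g[(r<.03)&(g[:,2]>.075)&(g[:,2]<.12)];print('knob',len(k),np.median(k,0))
f=g[(r>.071)&(r<.082)&(g[:,2]>.03)&(g[:,2]<.07)];A=np.c_[f[:,:2]-[.5645,-.249],np.ones(len(f))];x=np.linalg.lstsq(A,f[:,2],rcond=None)[0];print('flange',len(f),x)
cv2.imwrite('pics/c7.png',np.hstack([cv2.resize(a[105:275,140:330,::-1],(480,430),interpolation=2),cv2.resize(b[160:310,195:306,::-1],(320,430),interpolation=2)]))
```

```text
[ 0.36740626 -0.46020774  0.23014747] 27.7 [ 0.95241655 -0.10497371 -0.27051077] 0.09390179634197147
knob 110 [ 0.56415089 -0.24841963  0.09230877]
flange 971 [-0.0011371  -0.00042782  0.05337205]
```

View pics/c7.png

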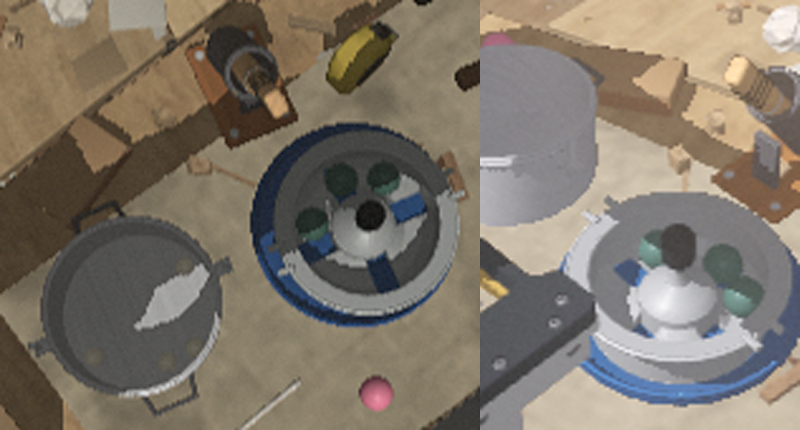

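The pan holds four small balls, at (92,357), (167,362), (193,345) and (183,265). The basket sits flat in the tray with three large balls, and the stick is in the tube.

```bash
python3 -c "
from bench import robot
print(robot.close_job())"
```

```text
the job is handed in; nothing more can be done
None
```

I finished the job and handed it in at about 28 s on the robot's clock; no verdict is reported.

- **Stirring:** I took the stick out of its stand and made one sweep of about 215° round the trough, which dropped all four small balls through the slots. I then put the stick back.
- **Basket:** I lifted it by the knob and set it down in the tray.

**Last checks**
- **Pan:** all four small balls can be seen in it.
- **Basket in the tray:** the three large balls are still in it. It is about 7 mm off the tray's centre, its knob top is at 92 mm as expected, and its tilt is about 0.001 rad.
- **Stick:** it sits in the tube as it did at the start, judged by eye and from the release height, which was within 2 mm of where I gripped it. I did not measure its seating.
- **Bystanders:** the tape measure looks untouched. The glue bottle and sanding block were not in the final crop, but the arm never came near the bottle; I never positively identified the sanding block.
- **Disagreement:** two estimates of where the stick's foot was while held differed by about 4 mm. I used the corrected value before lowering it into the basket.

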